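Hold the stage brake released with the long pin

ROBOT

A 7-joint arm with a two-finger parallel gripper is mounted at the origin on the work surface. World frame = base frame: x ahead of the robot, y to its left, z up, the work surface at z = 0. Lengths are in m, angles in rad, forces in N, time in s.
With the tool pointing down it reaches from about 0.425 to 0.875 m from the base axis. Payload 4.7 kg.
Tool frame: the origin (TCP) lies midway between the tips of the shut fingers; the grasp point (between the pads) lies 19 mm behind it; z points along the fingers, y is the direction in which the jaws open and shut (so a half turn about z gives the same grasp; the last joint's range is limited). The gripper opens to 87 mm and grips with 3 to 60 N. Pads are 19 mm wide; open, the fingers measure 117 mm over their backs; the gripper's body (75 mm by 190 mm) begins 51 mm behind the grasp point.
Start: joints at [-1.161, 0.321, -0.07, 1.45, 0.023, 1.371, -0.057], TCP at [0.251, 0.6, 0.223] pointing down, gripper open.
Joint ranges: [-2.86, 2.86], [-0.3, 2.09], [-1.38, 1.24], [0.06, 2.45], [-1.56, 4.7], [0.09, 2.05], [-2.69, 2.69]. Speed limits (rad/s): [2.57, 2.57, 3.14, 3.14, 3.14, 3.14, 3.14].

INTERFACE

Orientations are given as a rotation vector (axis times angle).
In Python, from bench import get_state, eyes, job gives the robot as it stands. The module is installed in compiled form; this text tells all that it offers.
- The arm moves only by the shell command python3 -m jog 'ROWS' [FORCE]. ROWS is JSON, a list that holds one entry, the list of rows, each a list of 5 numbers: the opening, from 0 (shut) to 1 (fully open), then the shift along the tool's x, y, z in units of 40 mm (1.0 is 40 mm), then the turn about the tool's z in units of 5 degrees (1.0 is 5 degrees). In form: [[[jaw, dx, dy, dz, turn], ...]]. A call has 1 to 10 rows; each row shifts and turns the commanded pose from where the row before left it, along the tool's axes as they then stand; what a row does not reach is not made up. A row lasts 1/8 s, in which the tool goes at most 62.5 mm and 10.7 degrees, less where a joint would pass 70% of its speed; a pose out of reach is approached as far as the arm can. A call is refused whole if a number of a shift passes 1 or a number of a turn 1, either way. A call with a gripper value outside its range is refused whole. The fingers move at their own pace and stop on an object; FORCE is the grip in N (left out, the last holds). Time passes only in rows, so rows that do not move let the fingers close. It gives the time, the measured TCP pose, the force and the opening at its end, in the units of the state.
- get_state(): the state, without advancing time (a new reading comes with each control period).
- eyes.get_image(name): name is "side" or "top"; returns (picture, depth): 384x512x3 uint8, red, green, blue; 384x512 float32, m along the optical axis (not along the pixel's ray), 0 where there is no reading.
- eyes.camera_params(name): a dict with "camera_matrix" (3x3 intrinsics, pixels), "pose" (4x4, takes a point from camera to world coordinates). Camera axes: x right, y down, z forward; pixel columns grow to the right and rows downward; lengths in m; the calibration is good to about 2 mm. A picture is of the moment at which its call begins. camera_params takes no time and is no camera call.
- job.close_job(): hands the job in, once; it reports no verdict.
The state is a dict: "time": time; "joint_positions": joint angles; "qd": joint speeds; "joint_torque": joint torques, N m; "position": TCP position; "tool_rot": TCP orientation; "ft_force": force on the tool from outside, world axes, zero at the start; "torque": the same for the moment, N m; "grip_width": opening from 0.0 (shut) to 1.0 (fully open).
Only numpy, scipy, OpenCV 4.12 (cv2) and the standard library are available. Lean on these libraries where they do the work, as an engineer would, in place of code of your own. Each camera call takes 0.05 s, during which the arm holds its last target. There are 200 camera calls.

TASK

Take the long release pin (the one with the round knob) out of the pin stand, put it down through the eyelet of the stage brake unit, and with it press the spring plunger below down about 10 mm, until the plunger's top is flush with the top of the base block; never push the plunger down to its hard stop. Finish while still gripping the pin and holding the plunger there: do not let go. Leave the short pin in the stand and the other things on the bench where they are.

Things in the scene. Friction and masses are not known exactly. Their poses are not given: they have to be found in the camera images.
- brake_unit: Fixed brake unit: grey base block 100 x 120 x 40 mm (x, y, z), a 30 mm round pocket in its top with the spring plunger standing out; over it an aluminium bridge on two posts (y = +-53), plate 32 x 120 mm, 85 to 95 mm above the bench, eyelet through its middle right above the plunger. Motor cylinder (42 mm across) beside the base at x = -72. Origin: centre of base underside. May stand left or right, turned.
- eyelet (a point): Centre of the eyelet's upper mouth: vertical through hole 13.5 mm across, 10 mm deep, its edges slightly chamfered. On the top face of the bridge plate, 95 mm above the bench. Axes as the brake unit's.
- rim (a point): Centre of the pocket's rim, in the plane of the base block's top, 40 mm above the bench and 55 mm below the eyelet's mouth: where the plunger's top is when it is flush.
- plunger_top (a point): Centre of the plunger's flat top, on the eyelet's axis; 50 mm above the bench when released. Moves with the plunger.
- plunger (a joint): How far the spring plunger (steel, 26 mm across) is pressed down, in m: 0 released, top 10 mm proud of the base block; 0.010 flush with the base block's top; 0.020 hard stop. About 4 N to start it, 9 N at flush, 14 N at the stop; springs back when let go.
- pin_stand: Fixed pin stand: aluminium plate 64 x 180 x 8 mm (x, y, z) on four thin legs, top 100 mm above the bench, with 11 mm holes at y = -50 and +50 mm in which the two pins hang by their flanges; which pin is in which hole varies. Origin: centre of its underside on the bench; z up. It stands on the other side of the middle from the brake unit.
- release_pin: Long release pin, loose, about 80 g: steel shaft 8 mm across, 90 mm long, end tapered; flange 34 mm across, 4 mm thick; above it a grey ROUND knob 24 mm across, 36 mm tall. Origin: centre of the flange's underside, at first on the stand's plate; z up along the pin: knob z = 4 to 40 mm, shaft 0 to -90 mm. With the plunger flush the flange is 35 mm above the eyelet's mouth.
- pin_tip (a point): Lower end of the long pin, on its axis, 90 mm below its origin.
- short_pin: Bystander: a short pin hanging in the other hole of the stand, with the same flange, a SQUARE grey knob 24 x 24 x 36 mm and a shaft of only 30 mm. Origin at the flange's underside. Its knob tops out 140 mm above the bench. Stays in the stand.
- loupe: Bystander: Magnifier, aluminium, round, 42 mm across, 34 mm tall, loose; origin at the centre of its underside.
- wafer_case: Bystander: Flat round wafer case, white below and clear above, 68 mm across, 18 mm tall, loose; origin at the centre of its underside.
- solvent_bottle: Bystander: White closed bottle, 64 mm across, 150 mm tall, loose; origin at the centre of its underside.
- mouse: Bystander: Grey computer mouse, 105 x 60 x 32 mm, loose; origin at the centre of its underside.
- dish_stack: Bystander: Stack of three round glass dishes (one piece), 88 mm across, 41 mm tall, loose; origin at the centre of its underside.
Mind the look-alikes: they are no part of the job. Leave any brown or yellow look-alike of the brake_unit alone. What is shaped like the release_pin but blue or purple is not meant.

How it is judged:
On the way, in this order (a step that is already met when the one before it is completed fails the run):
1. the long pin is drawn up out of the stand (height (world z) of pin_tip above 0.103 m), for 0.1 s.
2. the long pin's tip is through the eyelet (z of pin_tip in the frame of eyelet below -0.014 m and horizontal distance between pin_tip and eyelet below 0.008 m), for 0.1 s.
At the end, for the whole second after the job is handed in: Long pin gripped (over 2 N) through the eyelet: tip 14 mm or more below its mouth, within 8 mm of its axis and 10 mm of the plunger top's centre, pushing on the unit with over 3 N; plunger held at 6.5 to 13.5 mm (flush +-3.5 mm); short pin within 20 mm of its start (all of step 2 and value of joint plunger between 0.0065 and 0.0135 m and contact force between release_pin and brake_unit above 3 N and contact force between the fingers and release_pin above 2 N and distance between pin_tip and plunger_top below 0.01 m and distance of short_pin from where it was at the start of the episode below 0.02 m); the arm keeps its last pose, push and grip.
It fails at once if the plunger is pushed to its hard stop (over 18.5 mm) (value of joint plunger above 0.0185 m).
It fails at once if the short pin is moved over 20 mm (distance of short_pin from where it was at the start of the episode above 0.02 m).
It fails at once if another loose thing on the bench is moved over 30 mm (distance of any of loupe, wafer_case, solvent_bottle, mouse, dish_stack from where it was at the start of the episode above 0.03 m).
It also fails if it takes over 58 s, if anything falls off the work surface, if the arm or the gripper's body presses on something with over 40 N, if the wrist force passes 120 N, or if a joint passes its speed limit or range.

## Working session

There is one attempt and no reset: what is moved stays moved. The work goes in short steps, Python scripts to look and compute and a shell command to move; the robot and the scene stay as the last step left them, time stands still between calls to the robot, and variables do not carry over. Pictures are saved under pics/ and viewed, about 8 in all and at most 12, crops included, and the job is handed in when it is done.

```bash
mkdir -p pics; cat > h.py <<'E'
import numpy as np, cv2
from bench import get_state, eyes, job
from scipy.spatial.transform import Rotation as R
def cloud(name):
    im,d=eyes.get_image(name); p=eyes.camera_params(name); K=p["camera_matrix"]; T=p["pose"]
    v,u=np.mgrid[:384,:512]; c=np.stack([(u-K[0][2])/K[0][0]*d,(v-K[1][2])/K[1][1]*d,d],-1)
    return im,d,c@np.array(T)[:3,:3].T+np.array(T)[:3,3]
def save(n,im,s=1.5): cv2.imwrite('pics/'+n,cv2.resize(im[...,::-1].copy(),None,fx=s,fy=s))
E
python3 - <<'E'
from h import *
s=get_state(); print(s)
a=[]
for n in("top","side"):
    im,d,P=cloud(n); save(n+'0.png',im); np.savez(n+'0.npz',im=im,d=d,P=P); print(n,eyes.camera_params(n))
E
```

```text
{'time': 0.0, 'joint_positions': array([-1.16088625,  0.3218256 , -0.07007894,  1.45166424,  0.02259142,
        1.37077342, -0.05691444]), 'qd': array([-1.74532782e-04, -7.97946557e-04,  9.43080237e-04, -7.05249862e-04,
        9.58540229e-05, -3.22815003e-04, -5.21378617e-04]), 'joint_torque': array([-1.54372037e-04, -4.91298366e+01, -4.03978424e-01, -3.12513828e+01,
       -6.37538591e-02,  4.41254396e-02,  1.89172297e-04]), 'position': array([0.25044872, 0.59922623, 0.22146516]), 'tool_rot': array([-6.17617412e-01, -3.07999592e+00,  2.92550861e-03]), 'ft_force': array([-0.89309909, -0.21801245,  0.23498256]), 'torque': array([0.00382778, 0.06227959, 0.03669949]), 'grip_width': 1.0012138312497336}
top {'camera_matrix': array([[460.63726904,   0.        , 258.01778972],
       [  0.        , 460.63726904, 187.64296939],
       [  0.        ,   0.        ,   1.        ]]), 'pose': array([[-2.98456195e-02, -9.88425012e-01,  1.48745536e-01,
         2.69047214e-01],
       [-9.99542892e-01,  3.02307497e-02,  3.28428542e-04,
         5.80214513e-02],
       [-4.82131606e-03, -1.48667742e-01, -9.88875451e-01,
         1.70469217e+00],
       [ 0.00000000e+00,  0.00000000e+00,  0.00000000e+00,
         1.00000000e+00]])}
side {'camera_matrix': array([[374.97178983,   0.        , 249.43937982],
       [  0.        , 374.97178983, 185.75894371],
       [  0.        ,   0.        ,   1.        ]]), 'pose': array([[ 0.98638952, -0.08343954,  0.14168116,  0.38220572],
       [-0.16372148, -0.57805792,  0.79940248, -0.77409536],
       [ 0.01519814, -0.81171848, -0.58385112,  0.712679  ],
       [ 0.        ,  0.        ,  0.        ,  1.        ]])}
```

View pics/top0.png

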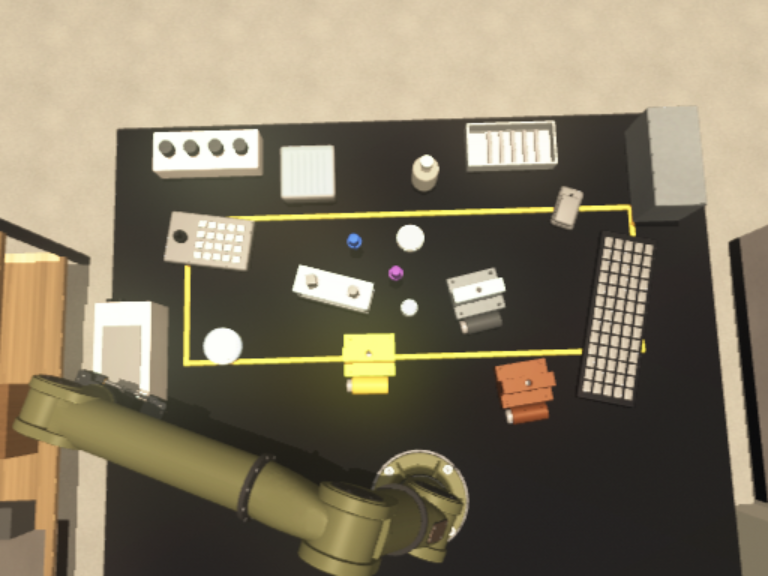

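View pics/side0.png

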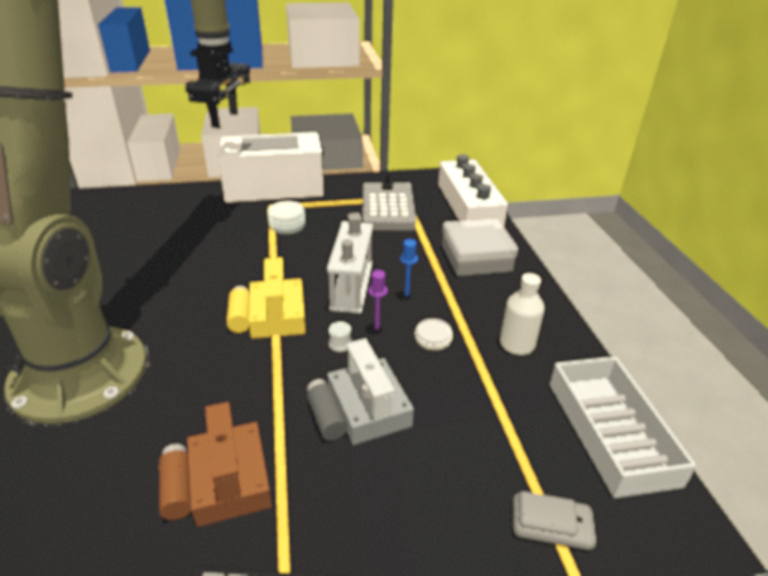

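The top view shows the stand near (333,288) with knobs at (312,281) and (352,291), and the grey brake unit near (479,293). Brown and yellow are look-alikes, and the blue and purple pins are decoys. Next I'll zoom in to find the round knob and measure.

```bash
python3 - <<'E'
from h import *
t=np.load('top0.npz');s=np.load('side0.npz')
a=cv2.resize(t['im'][165:230,185:345],(800,325),interpolation=cv2.INTER_CUBIC)
b=cv2.resize(s['im'][135:215,205:265],(225,300),interpolation=cv2.INTER_CUBIC)
c=cv2.resize(s['im'][215:300,195:280],(300,300)  ,interpolation=cv2.INTER_CUBIC)
o=np.zeros((600,800,3),np.uint8);o[:300,:]=a[:300];o[300:,:225]=b;o[300:,240:540]=c
save('crop.png',o,1)
P=t['P']
def rep(nm,sl,z0,z1):
    Q=P[sl].reshape(-1,3);m=(Q[:,2]>z0)&(Q[:,2]<z1);Q=Q[m]
    r=cv2.minAreaRect((Q[:,:2]*1000).astype(np.float32));print(nm,len(Q),Q.mean(0).round(4),r)
st=np.s_[170:215,190:252]
rep('plate',st,.09,.108)
for nm,sl in(('A',np.s_[178:200,198:219]),('B',np.s_[184:206,225:247])):
    rep(nm+'knob',sl,.128,.15)
br=np.s_[172:228,290:345]
rep('bridge',br,.087,.105);rep('base',br,.03,.05)
Q=P[br];print(np.percentile(Q[...,2],[5,50,95,99]))
E
```

```text
plate 808 [0.5018 0.1844 0.0999] ((503.1838073730469, 185.65463256835938), (180.74310302734375, 64.98149108886719), 74.13435363769531)
Aknob 51 [0.5153 0.2332 0.1394] ((516.9735107421875, 233.57955932617188), (23.68264389038086, 24.101377487182617), 4.655452728271484)
Bknob 40 [0.4885 0.1374 0.1392] ((488.6024169921875, 137.9952850341797), (20.745403289794922, 21.64366912841797), 89.17835235595703)
bridge 299 [ 0.4861 -0.1563  0.0949] ((486.25311279296875, -156.91864013671875), (32.671443939208984, 121.21027374267578), 12.147273063659668)
base 863 [ 0.4622 -0.159   0.04  ] ((465.95318603515625, -161.17674255371094), (142.85910034179688, 120.26471710205078), 12.624954223632812)
[-0.00571632  0.00447803  0.09459744  0.10041662]
```

View pics/crop.png

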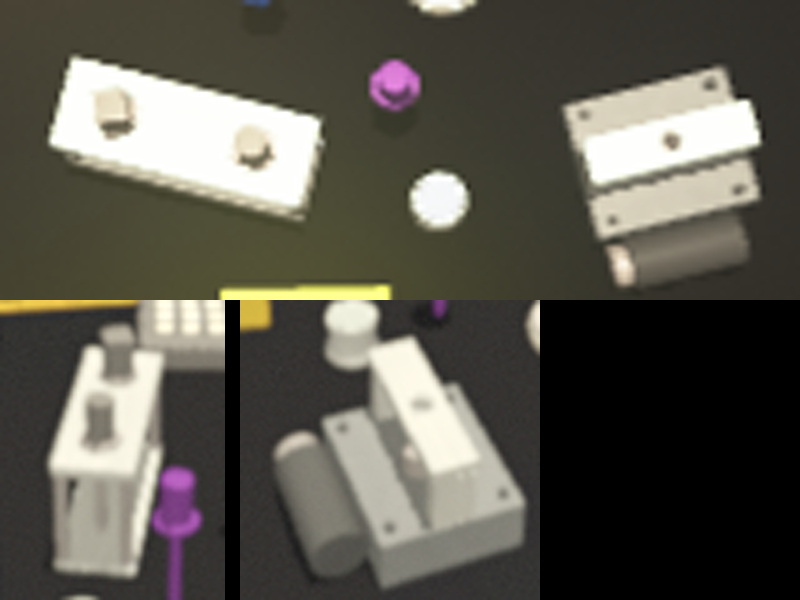

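The right-hand knob, B, is round: it looks octagonal and covers less area, and a shaft is visible below it. B is at about (0.489, 0.1375), which agrees with the hole position from the plate fit. The present jaw yaw (67°) lies nearly along the stand, and a partly closed jaw clears the short pin, so no turn is needed.

```bash
cat >> h.py <<'E'
def ray(n,u,v,z):
    p=eyes.camera_params(n);K=p["camera_matrix"];T=np.array(p["pose"])
    d=T[:3,:3]@np.linalg.solve(K,[u,v,1.]);o=T[:3,3];return o+d*(z-o[2])/d[2]
def need(t):
    s=get_state();print(round(s['time'],2),'tcp',s['position'].round(4),'units',(R.from_rotvec(s['tool_rot']).inv().apply(np.array(t)-s['position'])/.04).round(2))
E
python3 - <<'E'
from h import *
t=np.load('top0.npz');s=np.load('side0.npz')
for n,im,b in(('top',t['im'],(185,201,311,328)),('side',s['im'],(235,252,238,255))):
    g=im.sum(2).astype(float)[b[0]:b[1],b[2]:b[3]]
    if n=='top': g[:,:]=g; 
    y,x=np.mgrid[b[0]:b[1],b[2]:b[3]]
    cy,cx={'top':(193.2,319.4),'side':(244.5,246.5)}[n]
    m=np.hypot(x-cx,y-cy)<3.5; w=np.clip(np.percentile(g[m],80)-g,0,None)*m
    u,v=(w*x).sum()/w.sum(),(w*y).sum()/w.sum();print(n,u,v,ray(n,u,v,.095))
need([.489,.1375,.215])
E
```

```text
top 318.8518734679585 192.75639080191434 [ 0.48639589 -0.15528166  0.095     ]
side 246.06653005464477 244.12568306010934 [ 0.48639678 -0.15592959  0.095     ]
0.1 tcp [0.2505 0.5993 0.2216] units [-9.95 -8.35  0.18]
```

```bash
python3 -m jog '[[[0.7,-0.5,-0.4,0,0],[0.6,-0.8,-0.7,0,0],[0.6,-0.9,-0.8,0,0],[0.6,-0.9,-0.8,0,0],[0.6,-0.9,-0.8,0,0],[0.6,-0.9,-0.8,0,0],[0.6,-0.9,-0.8,0,0],[0.6,-0.9,-0.8,0,0],[0.6,-0.9,-0.8,0,0],[0.6,-0.8,-0.7,0,0]]]' 40; python3 -m jog '[[[0.6,-0.8,-0.6,0,0],[0.6,-0.6,-0.4,0.2,0],[0.6,0,0,0,0],[0.6,0,0,0,0]]]'; python3 -c "
from h import *
need([.489,.1375,.110])"
```

```text
time: 1.35
position: [0.4469, 0.1951, 0.2223]
tool_rot: [-0.619, -3.08, 0.0]
ft_force: [1.4, -0.7, -0.3]
grip_width: 0.599
time: 1.85
position: [0.4822, 0.1395, 0.2143]
tool_rot: [-0.616, -3.08, -0.0]
ft_force: [0.3, -0.1, -0.1]
grip_width: 0.602
1.85 tcp [0.4822 0.1395 0.2143] units [-0.18  0.02  2.61]
```

```bash
python3 -m jog '[[[0.6,-0.18,0.02,0.3,0],[0.6,0,0,0.6,0],[0.6,0,0,0.6,0],[0.6,0,0,0.5,0],[0.6,0,0,0.4,0],[0.6,0,0,0.2,0],[0.6,0,0,0,0],[0.6,0,0,0,0]]]'; python3 - <<'E'
from h import *
need([.489,.1375,.110])
im,d,P=cloud('side');save('s1.png',cv2.resize(im[100:230,180:300],None,fx=4,fy=4),1)
E
```

```text
time: 2.85
position: [0.4904, 0.1368, 0.1113]
tool_rot: [0.617, 3.079, 0.001]
ft_force: [0.2, -0.4, -0.5]
grip_width: 0.6
2.85 tcp [0.4904 0.1368 0.1113] units [0.04 0.   0.03]
```

View pics/s1.png

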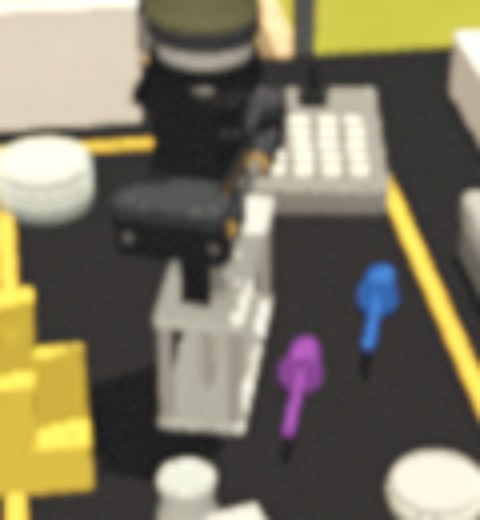

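The fingers straddle the right-hand knob (crop about (195,280)), and the long shaft shows below the plate at (205,360). I'll close now and then lift.

```bash
python3 -m jog '[[[0.1,0.04,0,0,0],[0.1,0,0,0,0],[0.1,0,0,0,0],[0.1,0,0,0,0],[0.1,0,0,0,0],[0.1,0,0,0,0]]]' 45; python3 -c "
from h import *
need([.489,.1375,.210])"; python3 -m jog '[[[0.1,0,0,-0.2,0],[0.1,0,0,-0.4,0],[0.1,0,0,-0.5,0],[0.1,0,0,-0.5,0],[0.1,0,0,-0.5,0],[0.1,0,0,-0.5,0],[0.1,0,0,-0.4,0],[0.1,0,0,-0.2,0],[0.1,0,0,0,0]]]'
python3 - <<'E'
from h import *
need([.4864,-.156,.235])
im,d,P=cloud('side');save('s2.png',cv2.resize(im[50:230,180:300],None,fx=3,fy=3),1)
E
```

```text
time: 3.65
position: [0.489, 0.1385, 0.1111]
tool_rot: [0.616, 3.079, 0.004]
ft_force: [3.2, 5.1, 1.3]
grip_width: 0.264
3.65 tcp [0.489  0.1385 0.1111] units [-0.01 -0.02 -2.47]
time: 4.78
position: [0.4883, 0.1369, 0.2386]
tool_rot: [0.618, 3.08, -0.0]
ft_force: [-0.0, -0.5, -1.8]
grip_width: 0.263
4.78 tcp [0.4883 0.1369 0.2386] units [-2.78 -6.77  0.09]
```

View pics/s2.png

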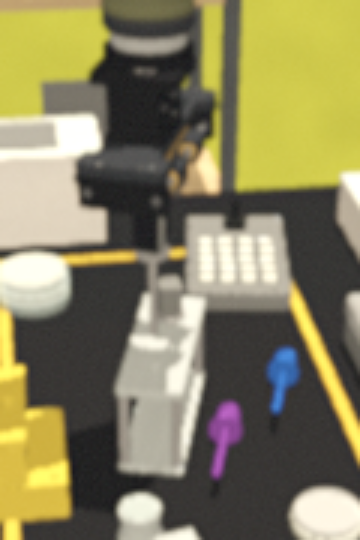

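The pin is held (opening 23 mm, about 1.8 N of weight) and its shaft shows at (150,260–310), clear of the stand. The short pin is still there. Moving over to the eyelet.

```bash
python3 -m jog '[[[0.1,-0.2,-0.3,0,0],[0.1,-0.3,-0.7,0,0],[0.1,-0.3,-0.8,0,0],[0.1,-0.3,-0.8,0,0],[0.1,-0.3,-0.8,0,0],[0.1,-0.3,-0.8,0,0],[0.1,-0.3,-0.8,0,0],[0.1,-0.3,-0.8,0,0],[0.1,-0.3,-0.6,0,0],[0.1,-0.18,-0.37,0,0]]]';python3 -m jog '[[[0.1,0,0,0,0],[0.1,0,0,0,0],[0.1,0,0,0,0]]]'
python3 - <<'E'
from h import *
need([.4864,-.156,.215])
im,d,P=cloud('side');np.savez('s3.npz',im=im,d=d,P=P)
save('s3.png',cv2.resize(im[130:270,190:310],None,fx=4.2,fy=4.2,interpolation=cv2.INTER_CUBIC),1)
E
```

```text
time: 6.08
position: [0.4854, -0.1585, 0.2381]
tool_rot: [-0.622, -3.078, 0.001]
ft_force: [-0.4, 0.4, -0.7]
grip_width: 0.264
time: 6.45
position: [0.4864, -0.1546, 0.2384]
tool_rot: [-0.615, -3.08, -0.001]
ft_force: [-0.5, 0.0, -0.5]
grip_width: 0.266
6.45 tcp [ 0.4864 -0.1546  0.2384] units [-0.01 -0.03  0.58]
```

View pics/s3.png

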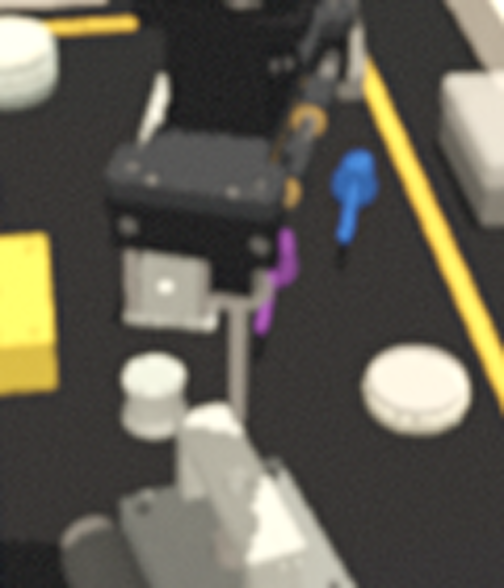

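```bash
python3 - <<'E'
from h import *
f=np.load('s3.npz');im,P,d=f['im'],f['P'],f['d']
x,y,_=get_state()['position'];p=eyes.camera_params('side');T=np.linalg.inv(p['pose']);K=p['camera_matrix']
def pr(q): c=K@(T[:3,:3]@q+T[:3,3]);return c[:2]/c[2]
for z in(.225,.19,.16,.137):print(z,pr(np.array([x,y,z])).round(2))
print('eyelet',pr(np.array([.4864,-.156,.095])))
g=im.astype(float).mean(2)
for v in range(200,236,2):
    r=g[v,238:256];b=np.median(r);w=np.clip(r-b-15,0,None);w[w<0]=0
    u=np.arange(238,256);c=(w*u).sum()/max(w.sum(),1e-6);k=int(round(c)) if w.sum() else 246
    print(v,round(c,2),P[v,k].round(4),r.astype(int))
E
```

```text
0.225 [246.64 199.48]
0.19 [246.46 212.21]
0.16 [246.32 222.62]
0.137 [246.22 230.31]
eyelet [246.07265477 244.14686855]
200 248.4 [ 0.4855 -0.1776  0.2414] [143 133 124 123 121 115 106  98  91  87  80  86 117 137 144 145 128  88]
202 0.0 [ 0.4825 -0.1711  0.2315] [150 155 161 158 143 139 145 150 150 149 145 139 139 146 150 147 117  75]
204 240.13 [0.509  0.0976 0.0115] [152 165 173 143  93  76 109 140 152 147 124  95  91 121 148 143 103  62]
206 239.63 [ 0.3822 -0.7741  0.7127] [191 206 204 154  73  54  95 136 152 144 117  78  89 131 148 129  85  55]
208 242.73 [0.5169 0.0891 0.002 ] [139 151 136  91  53  55  97 136 152 145 120  76  82 113 118  92  62  53]
210 246.16 [ 0.4848 -0.1584  0.1994] [ 54  54  52  52  48  59  98 137 150 145 114  71  47  43  51  48  52  55]
212 246.12 [ 0.4848 -0.1587  0.1941] [ 53  54  53  52  52  59  96 137 151 143 109  70  45  38  38  48  52  54]
214 246.09 [ 0.4851 -0.1571  0.1872] [ 55  54  56  55  54  60  98 137 149 142 107  67  39  35  41  53  52  54]
216 246.07 [ 0.4849 -0.1586  0.1827] [ 52  54  52  52  52  59  98 137 151 141 106  67  47  47  52  53
[... 304 characters left out ...]
0 137 103  65  52  56  51  54  57  53]
224 246.02 [ 0.4853 -0.1577  0.1588] [ 50  50  52  55  52  59  95 137 150 137  98  59  53  53  49  54  54  54]
226 241.27 [ 0.4998  0.0141 -0.0013] [136 161 177 185 184 174 149 141 148 136  97  59  51  55  56  55  54  55]
228 241.05 [ 0.4828 -0.0994  0.095 ] [239 246 248 249 249 244 221 181 151 135  96  59  52  51  55  56  55  53]
230 241.4 [ 0.4815 -0.1088  0.0971] [244 246 248 249 250 249 243 218 184 137  79  51  53  57  54  56  53  51]
232 243.56 [ 0.4877 -0.1157  0.096 ] [185 194 210 217 218 218 227 234 225 181 108  56  49  53  54  57  53  55]
234 0.0 [ 0.4916 -0.1218  0.0946] [171 173 173 173 173 172 176 184 184 170 133  84  53  52  53  52  53  51]
```

The shaft hangs vertical within about 1 mm of where I expected. By depth, its axis is about 1.5 mm in +y from the eyelet, so I'll correct that and go down to and into the mouth.

```bash
python3 -m jog '[[[0.1,-0.01,-0.035,0.2,0],[0.1,0,0,0.3,0],[0.1,0,0,0.3,0],[0.1,0,0,0.1,0],[0.1,0,0,0,0],[0.1,0,0,0,0],[0.1,0,0,0,0]]]';python3 -c "
from h import *
need([.4866,-.156,.180])"
```

```text
time: 7.38
position: [0.4866, -0.1571, 0.203]
tool_rot: [0.618, 3.079, 0.0]
ft_force: [0.1, -0.5, -1.3]
grip_width: 0.263
7.38 tcp [ 0.4866 -0.1571  0.203 ] units [0.01 0.03 0.57]
```

```bash
python3 -m jog '[[[0.1,0.01,0.02,0.1,0],[0.1,0,0,0.1,0],[0.1,0,0,0.1,0],[0.1,0,0,0.1,0],[0.1,0,0,0,0],[0.1,0,0,0,0]]]';python3 -c "
from h import *
need([.4866,-.156,.160])"
```

```text
time: 8.12
position: [0.4863, -0.1561, 0.1866]
tool_rot: [0.618, 3.08, 0.0]
ft_force: [-1.8, 0.1, -0.5]
grip_width: 0.263
8.12 tcp [ 0.4863 -0.1561  0.1866] units [-0.01  0.01  0.67]
```

```bash
python3 -m jog '[[[0.1,0,0,0.15,0],[0.1,0,0,0.15,0],[0.1,0,0,0.15,0],[0.1,0,0,0.1,0],[0.1,0,0,0,0],[0.1,0,0,0,0]]]';python3 - <<'E'
from h import *
need([.4866,-.156,.1411])
im,d,P=cloud('side');np.savez('s4.npz',im=im,d=d,P=P)
save('s4.png',cv2.resize(im[170:300,190:310],None,fx=4.2,fy=4.2,interpolation=cv2.INTER_CUBIC),1)
E
```

```text
time: 8.88
position: [0.4864, -0.1561, 0.1647]
tool_rot: [0.618, 3.08, 0.0]
ft_force: [0.0, -0.0, -1.4]
grip_width: 0.267
8.88 tcp [ 0.4864 -0.1561  0.1647] units [-0.    0.01  0.59]
```

View pics/s4.png

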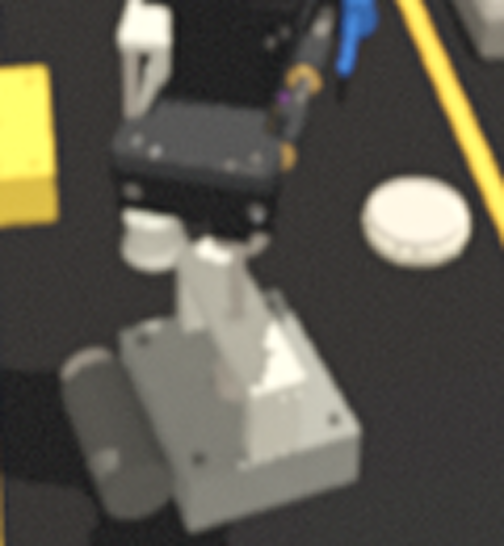

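The shaft goes down through the bridge at (235,290), with no contact force. Now the press, with contact expected at TCP z ≈ 0.151 and flush at 0.141.

```bash
python3 -m jog '[[[0.1,0,0.01,0.1,0],[0.1,0,0,0.1,0],[0.1,0,0,0.08,0],[0.1,0,0,0,0],[0.1,0,0,0,0]]]';python3 -m jog '[[[0.1,0,0,0.1,0],[0.1,0,0,0.05,0],[0.1,0,0,0,0],[0.1,0,0,0,0]]]';python3 -c "
from h import *
need([.4864,-.156,.1411])"
```

```text
time: 9.55
position: [0.4864, -0.1558, 0.1534]
tool_rot: [0.618, 3.08, 0.0]
ft_force: [0.1, -0.2, -1.3]
grip_width: 0.266
time: 10.05
position: [0.4869, -0.1559, 0.1479]
tool_rot: [0.618, 3.079, 0.0]
ft_force: [1.3, -0.7, 5.0]
grip_width: 0.261
10.05 tcp [ 0.4869 -0.1559  0.1479] units [ 0.01 -0.01  0.17]
```

```bash
python3 -m jog '[[[0.1,0,0,0.1,0],[0.1,0,0,0.07,0],[0.1,0,0,0,0],[0.1,0,0,0,0],[0.1,0,0,0,0]]]';python3 - <<'E'
from h import *
need([.4864,-.156,.1411])
for i in range(3):
    im,d,P=cloud('side');s=get_state();print(s['ft_force'].round(2),s['position'].round(4),s['grip_width'])
save('s5.png',cv2.resize(im[170:300,190:310],None,fx=4.2,fy=4.2,interpolation=cv2.INTER_CUBIC),1)
E
```

```text
time: 10.68
position: [0.4872, -0.1559, 0.1415]
tool_rot: [0.617, 3.078, 0.0]
ft_force: [0.7, 0.3, 7.7]
grip_width: 0.262
10.68 tcp [ 0.4872 -0.1559  0.1415] units [ 0.02 -0.01  0.01]
[ 0.11 -0.05  7.62] [ 0.4872 -0.156   0.1415] 0.26773209754811284
[-1.12  0.47  6.75] [ 0.4872 -0.156   0.1415] 0.2630837170975813
[-1.32  0.74  6.75] [ 0.4872 -0.156   0.1415] 0.2654345907572751
```

View pics/s5.png

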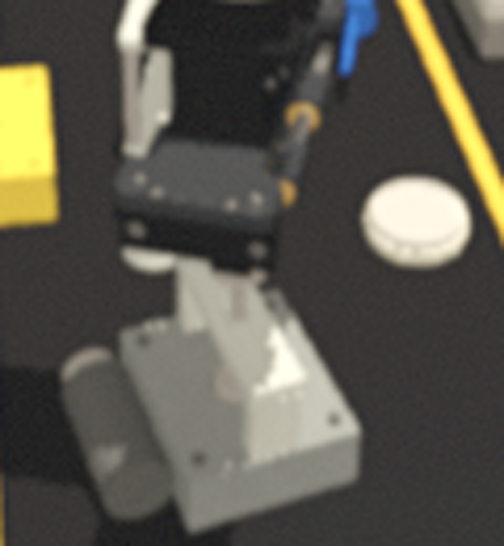

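```bash
for i in 1 ; do python3 -m jog '[[[0.1,0,0,0.02,0],[0.1,0,0,0,0],[0.1,0,0,0,0],[0.1,0,0,0,0]]]'; done; python3 -m jog '[[[0.1,0,0,0,0],[0.1,0,0,0,0]]]'; python3 -c "
from h import *
job.close_job()"
```

```text
time: 11.32
position: [0.4872, -0.156, 0.1408]
tool_rot: [0.617, 3.078, 0.0]
ft_force: [-0.5, -0.2, 7.8]
grip_width: 0.262
time: 11.58
position: [0.4872, -0.156, 0.1408]
tool_rot: [0.617, 3.078, 0.0]
ft_force: [-0.4, 0.4, 7.3]
grip_width: 0.267
the job is handed in; nothing more can be done
```

I drew the round-knob long pin from the stand, put it down through the eyelet of the grey brake unit, and pressed the plunger to about flush. I handed the job in at 11.6 s, still gripping the pin and holding the plunger there.

- **Depth:** at the end the TCP was at z = 0.1408. That puts the tip at about 0.040 m, or roughly 10 mm of plunger travel, if the pin has not slipped in the grip.
- **Force:** the wrist showed about 7.3–7.8 N upward. Allowing for a resting offset of about -1.2 N, that is 8.5–9 N, which matches about 9–10 mm of press and suggests no slip worth noting. These two readings differ by about 1 mm at most.
- **Alignment:** the TCP was within about 1 mm of the measured eyelet axis, and the grip opening was steady at 23 mm with the grip set to 45 N.
- **Not checked:** I did not re-measure the short pin at the end. It was still standing in the picture taken after the lift, and nothing I did afterwards went near it. I also did not re-measure the loose bystander things.

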